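Find and park the rubbing spot of a revolving tray

ROBOT

A 6-joint arm with a two-finger parallel gripper is mounted at the origin on the work surface. World frame = base frame: x ahead of the robot, y to its left, z up, the work surface at z = 0. Lengths are in m, angles in rad, forces in N, time in s.
With the tool pointing down it reaches from about 0.35 to 0.975 m from the base axis. Payload 4.9 kg.
Tool frame: the origin (TCP) lies on the centre line of the jaws, within the pads' length; the fingertips stand 17 mm ahead of it and the grasp point (between the pads) lies 2 mm behind it (ctrl.tcp_to_tips is the x of the fingertips in the tool frame, in m); x points along the fingers, z is the direction in which the jaws open and shut, and the axes are right-handed (so a half turn about x gives the same grasp; the last joint's range is limited). The gripper opens to 85 mm and grips with 20 to 120 N. Pads are 22 mm wide; open, the fingers measure 114 mm over their backs; the gripper's body (76 mm by 85 mm) begins 54 mm behind the grasp point. The pads swing forward as they close: fully open they stand 13 mm farther back than shut.
Start: joints at [-1.406, 0.053, 1.613, -0, 1.476, -0.119], TCP at [0.175, -0.6, 0.248] pointing down, gripper open.
Joint ranges: [-3.01, 3.01], [-1.01, 2.22], [0.06, 2.58], [-1.02, 4.17], [0.09, 2.62], [-3.14, 3.14]. Speed limits (rad/s): [2.57, 2.57, 3.14, 3.14, 3.14, 3.14].

INTERFACE

Orientations are given as a rotation vector (axis times angle).
In Python, from station import ctrl, cams, finder gives the robot as it stands.
- The arm moves only by the tool step_arm, never from a script. Its argument "moves" is a list of rows, each a list of 3 entries, a list of its own where there are three numbers: the shift along the tool's x, y, z in cm, then the turn, a rotation vector about the tool's x, y, z in degrees, then the opening, from 0 (shut) to 1 (fully open). A call has exactly 10 rows; each row is the pose to reach, as a shift and turn from the pose measured when the call began, along the tool's axes at that moment; what a row does not reach only later rows make up. A row lasts 1/12 s, in which the tool goes at most 41.7 mm and 7.16 degrees, less where a joint would pass 70% of its speed; a pose out of reach is approached as far as the arm can. A call with a gripper value outside its range is refused whole. The fingers move at their own pace and stop on an object; "grip_force" is the grip in N (left out, the last holds). Time passes only in rows, so rows that repeat a pose let the fingers close, or fill a call up. It gives the time, the measured TCP pose, the force and the opening at its end, in the units of the state.
- ctrl.get_obs(): the state, without advancing time (a new reading comes with each control period).
- cams.get_image(name): name is "scene" or "top" or "wrist"; returns a dict with "pixels" (400x640x3 uint8, blue, green, red), "fx", "fy", "cx", "cy" (pixels), "position" and "attitude" of the camera in the world. Camera axes: x right, y up, looking along -z (the intrinsics and any distortion apply to the point x, -y, -z); pixel columns grow to the right and rows downward; lengths in m; the calibration is good to about 2 mm. A picture is of the moment at which its call begins. There is no depth.
- ctrl.finish_job(): hands the job in, once; it reports no verdict.
Trained networks look in the newest picture that a camera, given by its name, has taken for a name from the list of things; names that differ only in an ending like _2 or _b are one class to them, and where a whole thing is asked for, a point or a joint stands for the part that bears it (a point fixed in the world has none). Each returns a list of dicts, best first, with "conf" (0 to 1); they miss things now and then, are a little off and sometimes report something else, mostly with a low value. They report only what shows in the picture. A call takes as long as a camera call.
- finder.find_in(camera, name): "at" ([column, row] in pixels, amid what is visible of it).
- finder.regions_of(camera, name): "region" (400x640 bool, what is visible of it) and "at" ([column, row] in pixels, amid what is visible of it).
- finder.tip_of(camera, name): "at" ([column, row] in pixels: a listed point, or the origin of a listed thing).
The state is a dict: "t": time; "q": joint angles; "dq": joint speeds; "effort": joint torques, N m; "tool_pos": TCP position; "tool_rot": TCP orientation; "contact_force": force on the tool from outside, world axes, zero at the start; "wrist_torque": the same for the moment, N m; "opening": finger opening in m.
Only numpy, scipy, OpenCV 4.12 (cv2) and the standard library are available. Lean on these libraries where they do the work, as an engineer would, in place of code of your own. Each camera call takes 0.05 s, during which the arm holds its last target. There are 200 camera calls.

TASK

The revolving sampling tray on the shop counter rubs at one hidden spot. Turn it slowly by its upright knob, feeling for the place where the drag clearly rises, and stop there with it rubbing, without forcing it on over the spot; then push the brake block in against the tray's rim so that the tray stays parked at that spot, and let go. Leave the gourd, tin and scoop alone.

Things in the scene. Friction and masses are not known exactly. Their poses are not given: they have to be found in the camera images.
- base: Fixed grey board 270 x 370 x 18 mm under the revolving tray, with a dark steel drum (188 mm across, top 60 mm above the counter) on it. Origin on the tray's axis at counter height; z up; +y points from the axis to the brake, whose block slides along y. The board reaches from y = -135 to +235 mm.
- tray_mid (a point): Round wooden tray, 240 mm across, 14 mm thick, turning about a vertical axis on the drum; its underside is 62 mm and its top 76 mm above the counter. This point lies on the axis at its underside; x points to the knob. Three shallow dishes 52 mm across and 12 mm high are fixed on it within 80 mm of the axis. About 1 kg, borne by the drum.
- tray (a joint): Angle of the tray on the base, rad: 0 with the knob along the base's x, growing anticlockwise seen from above. No stops: it turns either way. Turning freely takes about 1 N at the knob. Over the rubbing spot the drag at the knob climbs evenly within 0.4 rad from 1 N to about 20 N, alike from either side. 5 to 10 N is a clear rub to park at; more than 13 N is forcing it. Turn slowly.
- knob_mid (a point): Centre, half-way up, of the tray's upright wooden knob: a cylinder 22 mm across and 55 mm tall, 90 mm from the tray's axis, from 76 to 131 mm above the counter (this point at 104 mm). It spins freely on its own pin, so the hand need not turn as it goes round. Nothing else on the tray is higher than 88 mm.
- track: Steel track out of sight in the drum, fixed to the base, where a sprung foot under the tray runs up one high spot: in one place per turn, new every time, never within 0.5 rad of the start. Left part-way up it, the tray stays put by itself. Origin on the axis 24 mm above the counter; its attitude is the base's and tells nothing of the spot.
- brake (a joint): Travel of the brake block towards the tray's axis, along the base's -y, in m: starts between 0 and 0.008, and the black pad at its front meets the tray's rim at 0.024. It slides with about 4 N of friction and stays where it is left.
- brake_mid (a point): Centre, half-way up, of the upright wooden knob on the brake block: a cylinder 20 mm across and 46 mm tall, 77 to 123 mm above the counter (this point at 100 mm), on the base's y axis 190 mm from the tray's axis at zero travel. Block under it 46 x 40 mm, top at 77 mm. The knob can be pushed from its outer side or gripped.
- gourd: Dark brown drinking gourd with a metal rim, 80 mm across and 92 mm tall, standing on the counter past the board's -y end, in a row with the other two. Origin under its centre. Leave alone.
- tin: Plain metal tin, 72 mm across and 110 mm tall, standing on the counter past the board's -y end, in a row with the other two. Origin under its centre. Leave alone.
- scoop: Metal cup-shaped scoop with a side handle, 72 mm across and 75 mm tall, standing on the counter past the board's -y end, in a row with the other two. Origin under its centre. Leave alone.

How it is judged:
On the way, in this order (a step that is already met when the one before it is completed fails the run):
1. the tray is stopped where its foot clearly rubs on the track (contact force between tray and track above 4 N and velocity of joint tray between -0.1 and 0.1 rad/s), for 0.3 s.
2. the brake block is pushed in to the rim while the tray still rubs (value of joint brake above 0.021 m and contact force between tray and track above 3 N), for 0.2 s.
At the end, for the whole second after the job is handed in: The tray stands still on its rubbing spot (foot pressing on the track with more than 3 N), the brake block is in against the rim (travel over 21 mm), and both are let go (all of step 2 and velocity of joint tray between -0.05 and 0.05 rad/s); the robot touches nothing.
It fails at once if the tray is forced over the rubbing spot (foot presses on the track with more than 27 N) (contact force between tray and track above 27 N).
It fails at once if the gourd is moved more than 25 mm or tipped (distance of gourd from where it was at the start of the episode above 0.025 m or angle between gourd's own z axis and vertical above 0.4 rad).
It fails at once if the tin is moved more than 25 mm or tipped (distance of tin from where it was at the start of the episode above 0.025 m or angle between tin's own z axis and vertical above 0.4 rad).
It fails at once if the scoop is moved more than 25 mm or tipped (distance of scoop from where it was at the start of the episode above 0.025 m or angle between scoop's own z axis and vertical above 0.4 rad).
It also fails if it takes over 72 s, if anything falls off the work surface, if the arm or the gripper's body presses on something with over 40 N, if the wrist force passes 120 N, or if a joint passes its speed limit or range.

## Working session

There is one attempt and no reset: what is moved stays moved. The work goes in short steps, Python scripts to look and compute and a tool call to move; the robot and the scene stay as the last step left them, time stands still between calls to the robot, and variables do not carry over. Pictures are saved under pics/ and viewed, on a budget of 10 in all, crops included, one or two more only if the job needs it, and the job is handed in when it is done.

Besides the shell and the picture viewer there is one more tool, called after "Emit:" as name(argument=value, ...) on one line, values as JSON. step_arm: Moves the arm, as the interface text tells. Its arguments: {"type":"object","properties":{"moves":{"type":"array"},"grip_force":{"type":"number"}},"required":["moves"]}

```bash
mkdir -p pics; ls
cat > h.py <<'E'
import numpy as np,cv2
from scipy.spatial.transform import Rotation as R
from station import ctrl,cams,finder
def att(a):
    a=np.array(a,float)
    return a if a.shape==(3,3) else (R.from_rotvec(a).as_matrix() if a.size==3 else R.from_quat(a).as_matrix())
def ray(im,uv):
    d=np.array([(uv[0]-im['cx'])/im['fx'],-(uv[1]-im['cy'])/im['fy'],-1.])
    return np.array(im['position']),att(im['attitude'])@d
def atz(im,uv,z):
    p,d=ray(im,uv); return p+d*(z-p[2])/d[2]
def tri(rs):
    A=0;b=0
    for p,d in rs:
        d=d/np.linalg.norm(d);M=np.eye(3)-np.outer(d,d);A=A+M;b=b+M@p
    return np.linalg.solve(A,b)
E
python3 - <<'E'
from h import *
ims={}
for c in ['scene','top']:
    im=cams.get_image(c);ims[c]=im
    cv2.imwrite(f'pics/{c}0.png',im['pixels']); print(c,{k:v for k,v in im.items() if k!='pixels'})
Z=dict(base=0,tray_mid=.062,knob_mid=.104,brake_mid=.1,gourd=0,tin=0,scoop=0)
for n in Z:
    rs=[]
    for c in ims:
        t=finder.tip_of(c,n)
        for q in t[:2]: print(n,c,np.round(q['at'],1),round(q['conf'],2),np.round(atz(ims[c],q['at'],Z[n]),4))
        if t: rs.append(ray(ims[c],t[0]['at']))
    if len(rs)>1: print('  tri',np.round(tri(rs),4))
o=ctrl.get_obs();print(o)
print(R.from_rotvec(o['tool_rot']).as_matrix().round(3))
E
```

```text
pics
scene {'fx': 454.4400022056955, 'fy': 454.4400022056955, 'cx': 327.48627215079586, 'cy': 203.93975403478197, 'position': array([1.13449676, 0.43112296, 0.76472999]), 'attitude': array([0.43169064, 0.96704761, 2.12197811])}
top {'fx': 399.77598697028276, 'fy': 399.77598697028276, 'cx': 319.42019149037975, 'cy': 202.1379311842697, 'position': array([ 0.51630056, -0.07622039,  0.94160388]), 'attitude': array([ 0.0270089 , -0.02869749, -1.59638023])}
base scene [336.3 236.3] 0.58 [ 0.5525 -0.0578  0.    ]
base top [307.3 200. ] 0.91 [ 0.5554 -0.0492  0.    ]
base top [412.  212.4] 0.41 [ 0.5198 -0.295   0.    ]
  tri [ 0.5566 -0.0513  0.0073]
tray_mid scene [338.5 222.1] 0.78 [ 0.5623 -0.0437  0.062 ]
tray_mid top [309.7 199.2] 0.9 [ 0.5544 -0.0563  0.062 ]
  tri [ 0.5534 -0.0542  0.0492]
knob_mid scene [307.8 222.2] 0.78 [ 0.6395 -0.064   0.104 ]
brake_mid scene [412.5 249.1] 0.62 [0.5559 0.1439 0.1   ]
brake_mid top [217.8 199.7] 0.79 [0.5567 0.1364 0.1   ]
  tri [0.555  0.14   0.0962]
gourd scene [250.9 213.1] 0.9 [ 0.6311 -0.272   0.    ]
gourd top [404.8 165.5] 0.73 [ 0.631  -0
[... 446 characters left out ...]
 0.8, 'q': array([-1.40602438e+00,  5.26699446e-02,  1.61285705e+00, -1.51486349e-05,
        1.47597923e+00, -1.18993818e-01]), 'dq': array([ 0.00108648,  0.00075079, -0.00033639, -0.00065589,  0.00108168,
        0.00105715]), 'effort': array([ 5.71691471e-04, -3.93639100e+01, -3.70441604e+01,  3.39277244e-05,
        3.81874570e-04,  5.13341860e-06]), 'tool_pos': array([ 0.17498388, -0.60000855,  0.24834792]), 'tool_rot': array([ 0.9975942 ,  1.33012328, -0.9977116 ]), 'contact_force': array([ 0.09433377, -0.74117437, -0.04310497]), 'wrist_torque': array([ 0.01580815, -0.05889378, -0.01686741]), 'opening': 0.0852973663843298}
[[-0.    0.96  0.28]
 [-0.    0.28 -0.96]
 [-1.   -0.    0.  ]]
```

View pics/scene0.png

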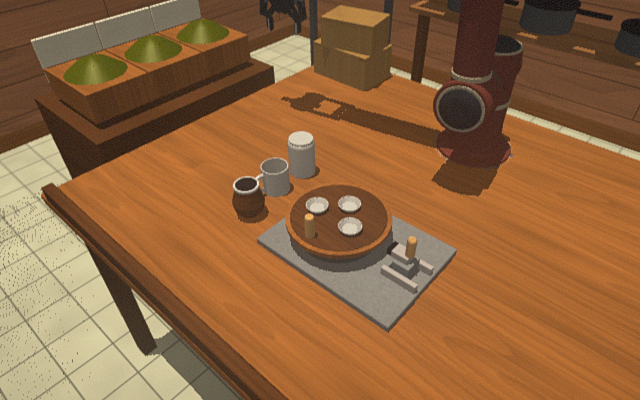

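View pics/top0.png

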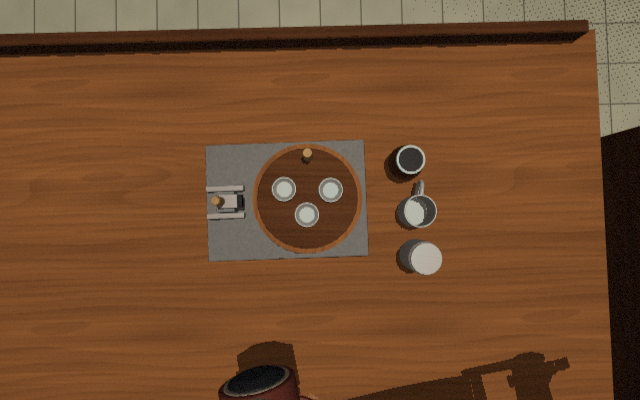

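Scene view: the tray's knob is at about (309,226) and the brake knob at about (411,247). Top view: knob at about (307,153), brake knob at about (217,201), and gourd, scoop and tin in a row at column ~415. I'll refine the axis, knob and brake from the region outlines.

Run:
```python
from h import *
im={}
for c in ['scene','top']: im[c]=cams.get_image(c)
for n in ['base','tray','knob_mid','brake_mid']:
  for c in im:
    for q in finder.regions_of(c,n)[:1]:
        m=q['region'].astype(np.uint8); ys,xs=np.nonzero(m)
        print(n,c,round(q['conf'],2),m.sum(),xs.min(),xs.max(),ys.min(),ys.max())
        k=max(cv2.findContours(m,0,1)[0],key=cv2.contourArea)
        if n=='tray':
            e=cv2.fitEllipse(k);print('  ell',e,atz(im[c],e[0],.074).round(4))
        if n=='base' and c=='top':
            P=np.array([atz(im[c],p[0],.018)[:2] for p in k],np.float32);r=cv2.minAreaRect(P);print('  rect',r)
            u=np.deg2rad(r[2]);print(cv2.boxPoints(r))
print('knob tri',tri([ray(im['scene'],(309,226)),ray(im['top'],(307,153))]).round(4),'brake tri',tri([ray(im['scene'],(411,247)),ray(im['top'],(217,201))]).round(4))
for c,uv in [('scene',(309.5,216)),('top',(307,151.5))]: print('knobtop',c,atz(im[c],uv,.131).round(4))
for c,uv in [('scene',(412,238)),('top',(216,201))]: print('braketop',c,atz(im[c],uv,.123).round(4))
for s in (1,4):
  a=cv2.resize(im['top']['pixels'][130:270,195:375],None,fx=4,fy=4,interpolation=cv2.INTER_CUBIC)
cv2.imwrite('pics/topc.png',a)
```

```text
base scene 0.84 16134 257 456 182 330
base top 0.82 18574 205 368 140 261
  rect ((0.5546491742134094, -0.0008913576602935791), (0.2708272337913513, 0.36924517154693604), 0.7457371354103088)
[[ 0.41684413  0.18195316]
 [ 0.42164993 -0.18726075]
 [ 0.6924542  -0.18373588]
 [ 0.6876484   0.18547803]]
tray scene 0.7 6546 285 391 182 258
  ell ((338.5675354003906, 219.587646484375), (76.02161407470703, 107.3894271850586), 90.49163818359375) [ 0.5658 -0.0407  0.074 ]
tray top 0.84 9418 252 362 144 253
  ell ((307.0176696777344, 198.2780303955078), (108.31661224365234, 108.92223358154297), 84.85875701904297) [ 0.556  -0.0508  0.074 ]
knob_mid scene 0.67 6618 285 392 181 259
knob_mid top 0.61 9390 252 362 144 253
brake_mid top 0.94 544 211 242 191 212
knob tri [ 0.6489 -0.0532  0.1066] brake tri [0.5537 0.1384 0.1004]
knobtop scene [ 0.6439 -0.0538  0.131 ]
knobtop top [ 0.6488 -0.0548  0.131 ]
braketop scene [0.5513 0.1365 0.123 ]
braketop top [0.553  0.1343 0.123 ]
```

View pics/topc.png

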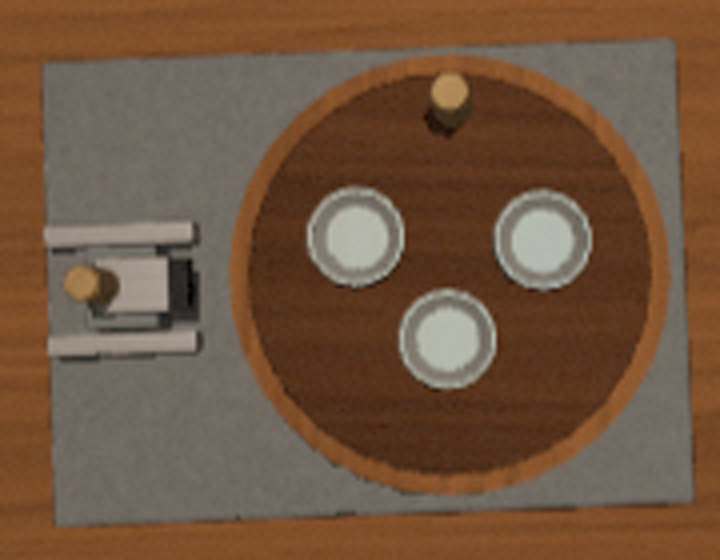

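The crop shows the board with +y almost exactly along world +y (yaw ≈0.013). The axis is at about (0.5556,-0.051) and the knob at about (0.646,-0.053). I'll move above the knob with the jaws along world x.

Emit:
step_arm(moves=[[[0, 10, -6.5], [-8, 0, 0], 1], [[0, 20, -13], [-15, 0, 0], 1], [[0, 30, -19.5], [-22, 0, 0], 1], [[0, 40, -26], [-30, 0, 0], 1], [[0, 50, -32.5], [-37, 0, 0], 1], [[0, 60.5, -39.3], [-44, 0, 0], 1], [[0, 60.5, -39.3], [-51, 0, 0], 1], [[0, 60.5, -39.3], [-58, 0, 0], 1], [[0, 60.5, -39.3], [-65, 0, 0], 1], [[0, 60.5, -39.3], [-73.7, 0, 0], 1]])

```text
t: 2.13
tool_pos: [0.4479, -0.2825, 0.2487]
tool_rot: [0.024, 1.57, -0.025]
contact_force: [0.2, -0.5, -0.1]
opening: 0.0855
```

Run:
```python
from h import *
o=ctrl.get_obs();Rm=R.from_rotvec(o['tool_rot']).as_matrix();print(o['tool_pos'],Rm.round(3),o['contact_force'])
d=np.array([.6455,-.053,.20])-o['tool_pos'];print('shift cm',(Rm.T@d*100).round(2))
T=np.array([[0,0,1],[0,1,0],[-1,0,0]]);print('tgt turn deg',np.rad2deg(R.from_matrix(Rm.T@T).as_rotvec()))
```

```text
[ 0.44785306 -0.28246792  0.24868221] [[ 0.001  0.031  1.   ]
 [-0.001  1.    -0.031]
 [-1.    -0.001  0.001]] [ 0.24886194 -0.51502251 -0.09933724]
shift cm [ 4.87 23.55 19.04]
tgt turn deg [-1.77259142  0.04204413  0.03551075]
```

Emit:
step_arm(moves=[[[0.7, 3.5, 2.8], [-1.8, 0, 0], 1], [[1.4, 7, 5.6], [-1.8, 0, 0], 1], [[2.1, 10.5, 8.4], [-1.8, 0, 0], 1], [[2.8, 14, 11.2], [-1.8, 0, 0], 1], [[3.5, 17.5, 14], [-1.8, 0, 0], 1], [[4.2, 21, 16.8], [-1.8, 0, 0], 1], [[4.9, 23.5, 19], [-1.8, 0, 0], 1], [[4.9, 23.5, 19], [-1.8, 0, 0], 1], [[4.9, 23.5, 19], [-1.8, 0, 0], 1], [[4.9, 23.5, 19], [-1.8, 0, 0], 1]])

```text
t: 2.97
tool_pos: [0.645, -0.0531, 0.1991]
tool_rot: [-0.002, 1.571, 0.001]
contact_force: [-0.3, -0.2, -0.5]
opening: 0.085
```

Run:
```python
from h import *
im=cams.get_image('wrist');cv2.imwrite('pics/w1.png',im['pixels'])
print({k:v for k,v in im.items() if k!='pixels'})
for n,z in [('knob_mid',.104),('tray_mid',.062),('brake_mid',.1)]:
    for q in finder.tip_of('wrist',n)[:2]: print(n,np.round(q['at'],1),round(q['conf'],2),atz(im,q['at'],z).round(4))
o=ctrl.get_obs();print(o['tool_pos'],R.from_rotvec(o['tool_rot']).as_matrix().round(3),o['contact_force'])
```

```text
{'fx': 301.3377757725416, 'fy': 301.3377757725416, 'cx': 318.0119223071219, 'cy': 198.88471536165787, 'position': array([0.64442282, 0.01698634, 0.3233361 ]), 'attitude': array([-0.28158286,  0.00100936,  0.0039889 ])}
knob_mid [320.2 208.5] 0.98 [ 0.646  -0.0541  0.104 ]
[ 0.64461581 -0.05488738  0.20030396] [[ 0.001  0.001  1.   ]
 [-0.001  1.    -0.001]
 [-1.    -0.001  0.001]] [-0.18868872 -0.45505816 -0.06506333]
```

View pics/w1.png

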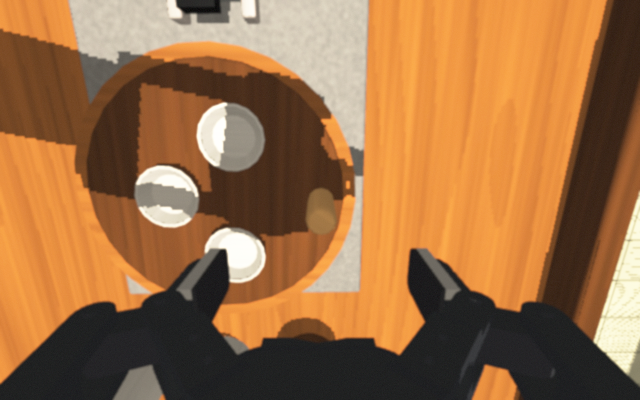

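The wrist view shows the knob at (320,209), which gives (0.646,-0.054). It is centred between the jaws and the way down is clear, so I'll descend and then close at 20 N.

Emit:
step_arm(moves=[[[2.5, 0.05, 0.1], [0, 0, 0], 1], [[5, 0.05, 0.1], [0, 0, 0], 1], [[7, 0.05, 0.1], [0, 0, 0], 1], [[8.5, 0.05, 0.1], [0, 0, 0], 1], [[8.5, 0.05, 0.1], [0, 0, 0], 0.5], [[8.5, 0.05, 0.1], [0, 0, 0], 0.3], [[8.5, 0.05, 0.1], [0, 0, 0], 0], [[8.5, 0.05, 0.1], [0, 0, 0], 0], [[8.5, 0.05, 0.1], [0, 0, 0], 0], [[8.5, 0.05, 0.1], [0, 0, 0], 0]], grip_force=25)

```text
t: 4.0
tool_pos: [0.647, -0.0547, 0.1173]
tool_rot: [-0.0, 1.566, -0.002]
contact_force: [0.4, -0.7, 2.6]
opening: 0.0216
```

```bash
cat > n.py <<'E'
from h import *
import sys
# state + next arc (tool shifts cm) for dth (rad)
C=np.array([.5556,-.051]);o=ctrl.get_obs();p=o['tool_pos'];v=p[:2]-C;r=np.hypot(*v);th=np.arctan2(v[1],v[0])
rad=v/r;tan=np.array([-rad[1],rad[0]]);F=o['contact_force']
print('t',o['t'],'pos',p.round(4),'r',r.round(4),'th',th.round(3),'F',F.round(2),'Frad',(F[:2]@rad).round(2),'Ftan',(F[:2]@tan).round(2),'open',round(o['opening'],4),'tq',np.round(o['wrist_torque'],2))
Rm=R.from_rotvec(o['tool_rot']).as_matrix()
for d in sys.argv[1:]:
    for k in np.linspace(.2,1,5)*float(d):
        q=np.array([*(C+.09*np.array([np.cos(th+k),np.sin(th+k)])),p[2]]);print(round(k,3),(Rm.T@(q-p)*100).round(2))
E
python3 n.py .2
```

```text
t 4.0 pos [ 0.647  -0.0547  0.1173] r 0.0914 th -0.04 F [ 0.37 -0.66  2.57] Frad 0.4 Ftan -0.64 open 0.0216 tq [-0.03 -0.14  0.02]
0.04 [-0.    0.37 -0.14]
0.08 [-0.    0.73 -0.14]
0.12 [-0.    1.08 -0.17]
0.16 [-0.    1.44 -0.2 ]
0.2 [-0.    1.8  -0.25]
```

```bash
sed -i 's/\[.5556,-.051\]/[.5570,-.0515]/; s/np.linspace(.2,1,5)/np.linspace(.25,1,4)/' n.py; python3 n.py .2
```

```text
t 4.0 pos [ 0.647  -0.0547  0.1173] r 0.09 th -0.035 F [ 0.37 -0.66  2.57] Frad 0.39 Ftan -0.65 open 0.0216 tq [-0.03 -0.14  0.02]
0.05 [-0.    0.45  0.  ]
0.1 [-0.    0.9  -0.02]
0.15 [-0.    1.35 -0.06]
0.2 [-0.    1.79 -0.12]
```

Emit:
step_arm(moves=[[[0, 0.22, 0], [0, 0, 0], 0], [[0, 0.45, 0], [0, 0, 0], 0], [[0, 0.67, -0.01], [0, 0, 0], 0], [[0, 0.9, -0.02], [0, 0, 0], 0], [[0, 1.12, -0.04], [0, 0, 0], 0], [[0, 1.35, -0.06], [0, 0, 0], 0], [[0, 1.57, -0.09], [0, 0, 0], 0], [[0, 1.8, -0.12], [0, 0, 0], 0], [[0, 1.8, -0.12], [0, 0, 0], 0], [[0, 1.8, -0.12], [0, 0, 0], 0]])

```text
t: 4.83
tool_pos: [0.6458, -0.036, 0.1174]
tool_rot: [0.0, 1.566, -0.001]
contact_force: [0.7, 1.2, 0.3]
opening: 0.0211
```

```bash
python3 n.py .2
```

```text
t 4.8333 pos [ 0.6458 -0.036   0.1174] r 0.0902 th 0.173 F [0.71 1.17 0.29] Frad 0.9 Ftan 1.03 open 0.0211 tq [ 0.22 -0.13 -0.03]
0.05 [-0.    0.44 -0.1 ]
0.1 [-0.    0.87 -0.21]
0.15 [-0.    1.3  -0.35]
0.2 [-0.    1.73 -0.5 ]
```

Emit:
step_arm(moves=[[[0, 0.17, -0.04], [0, 0, 0], 0], [[0, 0.35, -0.08], [0, 0, 0], 0], [[0, 0.52, -0.12], [0, 0, 0], 0], [[0, 0.7, -0.17], [0, 0, 0], 0], [[0, 0.87, -0.21], [0, 0, 0], 0], [[0, 1.04, -0.26], [0, 0, 0], 0], [[0, 1.21, -0.32], [0, 0, 0], 0], [[0, 1.38, -0.37], [0, 0, 0], 0], [[0, 1.55, -0.43], [0, 0, 0], 0], [[0, 1.73, -0.5], [0, 0, 0], 0]])

```text
t: 5.67
tool_pos: [0.6409, -0.0184, 0.1174]
tool_rot: [0.0, 1.565, -0.001]
contact_force: [4.2, 0.4, -2.8]
opening: 0.0213
```

```bash
python3 n.py .2
```

```text
t 5.6667 pos [ 0.6409 -0.0184  0.1174] r 0.0902 th 0.375 F [ 4.2   0.37 -2.82] Frad 4.04 Ftan -1.19 open 0.0213 tq [ 0.04 -0.54  0.05]
0.05 [-0.    0.41 -0.2 ]
0.1 [-0.    0.81 -0.39]
0.15 [-0.    1.21 -0.61]
0.2 [-0.01  1.59 -0.84]
```

Emit:
step_arm(moves=[[[0, 0.16, -0.07], [0, 0, 0], 0], [[0, 0.33, -0.14], [0, 0, 0], 0], [[0, 0.5, -0.22], [0, 0, 0], 0], [[0, 0.66, -0.3], [0, 0, 0], 0], [[0, 0.82, -0.38], [0, 0, 0], 0], [[0, 0.98, -0.46], [0, 0, 0], 0], [[0, 1.14, -0.55], [0, 0, 0], 0], [[0, 1.29, -0.64], [0, 0, 0], 0], [[0, 1.45, -0.73], [0, 0, 0], 0], [[0, 1.6, -0.82], [0, 0, 0], 0]])

```text
t: 6.5
tool_pos: [0.6327, -0.0022, 0.1174]
tool_rot: [0.0, 1.565, -0.001]
contact_force: [3.8, 0.6, -1.6]
opening: 0.0209
```

```bash
python3 n.py .2
```

```text
t 6.5 pos [ 0.6327 -0.0022  0.1174] r 0.0903 th 0.578 F [ 3.85  0.6  -1.57] Frad 3.55 Ftan -1.6 open 0.0209 tq [ 0.13 -0.52  0.01]
0.05 [-0.    0.35 -0.28]
0.1 [-0.    0.71 -0.56]
0.15 [-0.    1.05 -0.85]
0.2 [-0.01  1.38 -1.15]
```

Emit:
step_arm(moves=[[[0, 0.14, -0.1], [0, 0, 0], 0], [[0, 0.28, -0.2], [0, 0, 0], 0], [[0, 0.42, -0.31], [0, 0, 0], 0], [[0, 0.57, -0.42], [0, 0, 0], 0], [[0, 0.71, -0.53], [0, 0, 0], 0], [[0, 0.85, -0.65], [0, 0, 0], 0], [[0, 0.98, -0.77], [0, 0, 0], 0], [[0, 1.12, -0.89], [0, 0, 0], 0], [[0, 1.25, -1.01], [0, 0, 0], 0], [[0, 1.38, -1.13], [0, 0, 0], 0]])

```text
t: 7.33
tool_pos: [0.6214, 0.0119, 0.1174]
tool_rot: [0.001, 1.565, -0.001]
contact_force: [3.5, 3.4, -1.4]
opening: 0.0212
```

```bash
python3 n.py .2
```

```text
t 7.3333 pos [0.6214 0.0119 0.1174] r 0.0904 th 0.778 F [ 3.54  3.42 -1.41] Frad 4.93 Ftan -0.05 open 0.0212 tq [ 0.42 -0.68 -0.03]
0.05 [-0.    0.29 -0.35]
0.1 [-0.    0.58 -0.69]
0.15 [-0.01  0.86 -1.04]
0.2 [-0.01  1.12 -1.41]
```

```bash
sed -i 's/C+.09\*/C+.0908*/; s/np.linspace(.25,1,4)/np.linspace(.2,1,5)/' n.py; python3 n.py .2
```

```text
t 7.3333 pos [0.6214 0.0119 0.1174] r 0.0904 th 0.778 F [ 3.54  3.42 -1.41] Frad 4.93 Ftan -0.05 open 0.0212 tq [ 0.42 -0.68 -0.03]
0.04 [-0.    0.28 -0.23]
0.08 [-0.    0.53 -0.5 ]
0.12 [-0.    0.76 -0.78]
0.16 [-0.01  0.98 -1.07]
0.2 [-0.01  1.19 -1.37]
```

Emit:
step_arm(moves=[[[0, 0.14, -0.11], [0, 0, 0], 0], [[0, 0.28, -0.23], [0, 0, 0], 0], [[0, 0.41, -0.36], [0, 0, 0], 0], [[0, 0.53, -0.5], [0, 0, 0], 0], [[0, 0.65, -0.64], [0, 0, 0], 0], [[0, 0.76, -0.78], [0, 0, 0], 0], [[0, 0.87, -0.92], [0, 0, 0], 0], [[0, 0.98, -1.07], [0, 0, 0], 0], [[0, 1.09, -1.22], [0, 0, 0], 0], [[0, 1.19, -1.37], [0, 0, 0], 0]])

```text
t: 8.17
tool_pos: [0.6074, 0.0238, 0.1174]
tool_rot: [0.001, 1.565, -0.001]
contact_force: [1.7, -0.3, 0.3]
opening: 0.0212
```

```bash
python3 n.py .2
```

```text
t 8.1667 pos [0.6074 0.0238 0.1174] r 0.0906 th 0.981 F [ 1.7  -0.32  0.34] Frad 0.68 Ftan -1.59 open 0.0212 tq [-0.14 -0.07 -0.02]
0.04 [-0.    0.21 -0.29]
0.08 [-0.    0.4  -0.61]
0.12 [-0.01  0.57 -0.93]
0.16 [-0.01  0.72 -1.26]
0.2 [-0.01  0.87 -1.59]
```

Radial force is now small (about 0.7 N). I'll continue at r = 0.0908.

Emit:
step_arm(moves=[[[0, 0.1, -0.14], [0, 0, 0], 0], [[0, 0.2, -0.29], [0, 0, 0], 0], [[0, 0.3, -0.45], [0, 0, 0], 0], [[0, 0.39, -0.61], [0, 0, 0], 0], [[0, 0.48, -0.77], [0, 0, 0], 0], [[0, 0.56, -0.93], [0, 0, 0], 0], [[0, 0.64, -1.09], [0, 0, 0], 0], [[0, 0.72, -1.26], [0, 0, 0], 0], [[0, 0.79, -1.42], [0, 0, 0], 0], [[0, 0.86, -1.59], [0, 0, 0], 0]])

```text
t: 9.0
tool_pos: [0.5914, 0.0324, 0.1173]
tool_rot: [0.0, 1.565, -0.001]
contact_force: [-0.4, -0.9, 0.7]
opening: 0.0209
```

```bash
python3 n.py .2
```

```text
t 9.0 pos [0.5914 0.0324 0.1173] r 0.0907 th 1.182 F [-0.43 -0.88  0.7 ] Frad -0.98 Ftan 0.06 open 0.0209 tq [-0.26 -0.04 -0.02]
0.04 [-0.    0.14 -0.33]
0.08 [-0.    0.26 -0.68]
0.12 [-0.01  0.36 -1.03]
0.16 [-0.01  0.45 -1.38]
0.2 [-0.01  0.53 -1.73]
```

Emit:
step_arm(moves=[[[0, 0.06, -0.16], [0, 0, 0], 0], [[0, 0.13, -0.33], [0, 0, 0], 0], [[0, 0.19, -0.5], [0, 0, 0], 0], [[0, 0.25, -0.68], [0, 0, 0], 0], [[0, 0.3, -0.85], [0, 0, 0], 0], [[0, 0.35, -1.03], [0, 0, 0], 0], [[0, 0.4, -1.2], [0, 0, 0], 0], [[0, 0.44, -1.38], [0, 0, 0], 0], [[0, 0.48, -1.55], [0, 0, 0], 0], [[0, 0.51, -1.73], [0, 0, 0], 0]])

```text
t: 9.83
tool_pos: [0.574, 0.0376, 0.1173]
tool_rot: [0.0, 1.565, -0.001]
contact_force: [0.9, -0.0, 1.2]
opening: 0.021
```

```bash
python3 n.py .2
```

```text
t 9.8333 pos [0.574  0.0376 0.1173] r 0.0907 th 1.382 F [ 0.91 -0.02  1.25] Frad 0.15 Ftan -0.89 open 0.021 tq [-0.15 -0.1   0.01]
0.04 [-0.    0.07 -0.36]
0.08 [-0.    0.12 -0.72]
0.12 [-0.01  0.15 -1.08]
0.16 [-0.01  0.17 -1.44]
0.2 [-0.01  0.17 -1.8 ]
```

Emit:
step_arm(moves=[[[0, 0.03, -0.18], [0, 0, 0], 0], [[0, 0.06, -0.36], [0, 0, 0], 0], [[0, 0.09, -0.54], [0, 0, 0], 0], [[0, 0.11, -0.72], [0, 0, 0], 0], [[0, 0.13, -0.9], [0, 0, 0], 0], [[0, 0.14, -1.08], [0, 0, 0], 0], [[0, 0.15, -1.26], [0, 0, 0], 0], [[0, 0.16, -1.44], [0, 0, 0], 0], [[0, 0.16, -1.62], [0, 0, 0], 0], [[0, 0.16, -1.8], [0, 0, 0], 0]])

```text
t: 10.67
tool_pos: [0.5559, 0.0392, 0.1173]
tool_rot: [0.0, 1.565, -0.001]
contact_force: [0.7, -0.6, 1.5]
opening: 0.0211
```

```bash
python3 n.py .2
```

```text
t 10.6667 pos [0.5559 0.0392 0.1173] r 0.0907 th 1.583 F [ 0.72 -0.6   1.52] Frad -0.61 Ftan -0.71 open 0.0211 tq [-0.17 -0.11 -0.  ]
0.04 [-0.   -0.   -0.36]
0.08 [-0.   -0.03 -0.73]
0.12 [-0.01 -0.07 -1.09]
0.16 [-0.01 -0.12 -1.45]
0.2 [-0.01 -0.19 -1.8 ]
```

Emit:
step_arm(moves=[[[0, 0, -0.18], [0, 0, 0], 0], [[0, -0.01, -0.36], [0, 0, 0], 0], [[0, -0.02, -0.54], [0, 0, 0], 0], [[0, -0.03, -0.72], [0, 0, 0], 0], [[0, -0.05, -0.9], [0, 0, 0], 0], [[0, -0.07, -1.08], [0, 0, 0], 0], [[0, -0.1, -1.26], [0, 0, 0], 0], [[0, -0.13, -1.44], [0, 0, 0], 0], [[0, -0.16, -1.62], [0, 0, 0], 0], [[0, -0.2, -1.8], [0, 0, 0], 0]])

```text
t: 11.5
tool_pos: [0.5378, 0.0371, 0.1173]
tool_rot: [0.0, 1.565, -0.001]
contact_force: [1.1, -1.6, 1.8]
opening: 0.021
```

```bash
python3 n.py .2
```

```text
t 11.5 pos [0.5378 0.0371 0.1173] r 0.0907 th 1.784 F [ 1.15 -1.64  1.8 ] Frad -1.84 Ftan -0.78 open 0.021 tq [-0.31 -0.08 -0.01]
0.04 [-0.   -0.07 -0.36]
0.08 [-0.   -0.17 -0.71]
0.12 [-0.01 -0.28 -1.05]
0.16 [-0.01 -0.41 -1.39]
0.2 [-0.01 -0.55 -1.73]
```

Emit:
step_arm(moves=[[[0, -0.04, -0.18], [0, 0, 0], 0], [[0, -0.08, -0.36], [0, 0, 0], 0], [[0, -0.13, -0.53], [0, 0, 0], 0], [[0, -0.18, -0.71], [0, 0, 0], 0], [[0, -0.24, -0.88], [0, 0, 0], 0], [[0, -0.3, -1.05], [0, 0, 0], 0], [[0, -0.36, -1.22], [0, 0, 0], 0], [[0, -0.43, -1.39], [0, 0, 0], 0], [[0, -0.5, -1.56], [0, 0, 0], 0], [[0, -0.57, -1.72], [0, 0, 0], 0]])

```text
t: 12.33
tool_pos: [0.5205, 0.0315, 0.1173]
tool_rot: [0.001, 1.565, -0.001]
contact_force: [2.4, -0.6, 1.7]
opening: 0.0213
```

```bash
python3 n.py .2
```

```text
t 12.3333 pos [0.5205 0.0315 0.1173] r 0.0906 th 1.985 F [ 2.36 -0.6   1.67] Frad -1.5 Ftan -1.92 open 0.0213 tq [-0.18 -0.23 -0.02]
0.04 [-0.   -0.14 -0.34]
0.08 [-0.   -0.3  -0.66]
0.12 [-0.01 -0.48 -0.98]
0.16 [-0.01 -0.67 -1.28]
0.2 [-0.01 -0.88 -1.58]
```

Emit:
step_arm(moves=[[[0, -0.05, -0.12], [0, 0, 0], 0], [[0, -0.11, -0.25], [0, 0, 0], 0], [[0, -0.17, -0.37], [0, 0, 0], 0], [[0, -0.23, -0.5], [0, 0, 0], 0], [[0, -0.29, -0.62], [0, 0, 0], 0], [[0, -0.36, -0.74], [0, 0, 0], 0], [[0, -0.43, -0.86], [0, 0, 0], 0], [[0, -0.5, -0.98], [0, 0, 0], 0], [[0, -0.57, -1.1], [0, 0, 0], 0], [[0, -0.64, -1.21], [0, 0, 0], 0]])

```text
t: 13.17
tool_pos: [0.5084, 0.025, 0.1173]
tool_rot: [0.001, 1.564, -0.001]
contact_force: [2.1, -1.3, 2.1]
opening: 0.0212
```

```bash
python3 n.py .2
```

```text
t 13.1667 pos [0.5084 0.025  0.1173] r 0.0906 th 2.137 F [ 2.09 -1.27  2.13] Frad -2.19 Ftan -1.08 open 0.0212 tq [-0.34 -0.29  0.05]
0.04 [-0.   -0.19 -0.31]
0.08 [-0.   -0.4  -0.61]
0.12 [-0.01 -0.62 -0.89]
0.16 [-0.01 -0.86 -1.17]
0.2 [-0.01 -1.11 -1.43]
```

Still free. Continuing.

Emit:
step_arm(moves=[[[0, -0.1, -0.15], [0, 0, 0], 0], [[0, -0.2, -0.3], [0, 0, 0], 0], [[0, -0.31, -0.45], [0, 0, 0], 0], [[0, -0.42, -0.6], [0, 0, 0], 0], [[0, -0.53, -0.74], [0, 0, 0], 0], [[0, -0.64, -0.88], [0, 0, 0], 0], [[0, -0.75, -1.02], [0, 0, 0], 0], [[0, -0.87, -1.15], [0, 0, 0], 0], [[0, -0.99, -1.28], [0, 0, 0], 0], [[0, -1.11, -1.41], [0, 0, 0], 0]])

```text
t: 14.0
tool_pos: [0.4943, 0.0138, 0.1173]
tool_rot: [0.001, 1.564, -0.001]
contact_force: [2.6, -1.6, 1.9]
opening: 0.0212
```

```bash
python3 n.py .2
```

```text
t 14.0 pos [0.4943 0.0138 0.1173] r 0.0905 th 2.336 F [ 2.6  -1.63  1.91] Frad -2.98 Ftan -0.75 open 0.0212 tq [-0.27 -0.38 -0.02]
0.04 [-0.   -0.24 -0.27]
0.08 [-0.   -0.51 -0.52]
0.12 [-0.   -0.78 -0.76]
0.16 [-0.01 -1.07 -0.98]
0.2 [-0.01 -1.36 -1.19]
```

Emit:
step_arm(moves=[[[0, -0.13, -0.13], [0, 0, 0], 0], [[0, -0.26, -0.26], [0, 0, 0], 0], [[0, -0.39, -0.38], [0, 0, 0], 0], [[0, -0.53, -0.5], [0, 0, 0], 0], [[0, -0.66, -0.61], [0, 0, 0], 0], [[0, -0.8, -0.73], [0, 0, 0], 0], [[0, -0.94, -0.84], [0, 0, 0], 0], [[0, -1.08, -0.94], [0, 0, 0], 0], [[0, -1.23, -1.04], [0, 0, 0], 0], [[0, -1.38, -1.14], [0, 0, 0], 0]])

```text
t: 14.83
tool_pos: [0.4827, -0.0, 0.1173]
tool_rot: [0.001, 1.564, -0.001]
contact_force: [3.0, -0.4, 2.7]
opening: 0.0215
```

```bash
sed -i 's/\[.5570,-.0515\]/[.5574,-.0515]/; s/C+.0908/C+.0903/' n.py;  python3 n.py .2
```

```text
t 14.8333 pos [ 0.4827 -0.      0.1173] r 0.0907 th 2.538 F [ 2.98 -0.44  2.66] Frad -2.71 Ftan -1.33 open 0.0215 tq [-0.06 -0.25  0.04]
0.04 [-0.   -0.33 -0.16]
0.08 [-0.   -0.64 -0.35]
0.12 [-0.   -0.95 -0.52]
0.16 [-0.   -1.28 -0.68]
0.2 [-0.01 -1.6  -0.83]
```

Emit:
step_arm(moves=[[[0, -0.16, -0.08], [0, 0, 0], 0], [[0, -0.32, -0.17], [0, 0, 0], 0], [[0, -0.48, -0.26], [0, 0, 0], 0], [[0, -0.64, -0.35], [0, 0, 0], 0], [[0, -0.8, -0.44], [0, 0, 0], 0], [[0, -0.96, -0.52], [0, 0, 0], 0], [[0, -1.12, -0.6], [0, 0, 0], 0], [[0, -1.28, -0.68], [0, 0, 0], 0], [[0, -1.44, -0.75], [0, 0, 0], 0], [[0, -1.6, -0.82], [0, 0, 0], 0]])

```text
t: 15.67
tool_pos: [0.4744, -0.0153, 0.1172]
tool_rot: [0.003, 1.564, 0.001]
contact_force: [0.6, 6.5, 5.3]
opening: 0.0215
```

```bash
python3 n.py .2
```

```text
t 15.6667 pos [ 0.4744 -0.0153  0.1172] r 0.0906 th 2.73 F [0.64 6.46 5.31] Frad 2.0 Ftan -6.18 open 0.0215 tq [ 1.02 -0.06  0.02]
0.04 [-0.   -0.34 -0.11]
0.08 [-0.   -0.68 -0.24]
0.12 [-0.   -1.03 -0.35]
0.16 [-0.01 -1.38 -0.44]
0.2 [-0.01 -1.73 -0.53]
```

Tangential force has jumped to about 6.2 N, which is a rub. I'll creep on 2 mm to confirm, then hold.

Emit:
step_arm(moves=[[[0, -0.06, -0.02], [0, 0, 0], 0], [[0, -0.12, -0.04], [0, 0, 0], 0], [[0, -0.18, -0.06], [0, 0, 0], 0], [[0, -0.22, -0.07], [0, 0, 0], 0], [[0, -0.22, -0.07], [0, 0, 0], 0], [[0, -0.22, -0.07], [0, 0, 0], 0], [[0, -0.22, -0.07], [0, 0, 0], 0], [[0, -0.22, -0.07], [0, 0, 0], 0], [[0, -0.22, -0.07], [0, 0, 0], 0], [[0, -0.22, -0.07], [0, 0, 0], 0]])

```text
t: 16.5
tool_pos: [0.4737, -0.0169, 0.1173]
tool_rot: [0.004, 1.564, 0.002]
contact_force: [1.2, 5.6, 4.5]
opening: 0.0213
```

```bash
python3 n.py
```

```text
t 16.5 pos [ 0.4737 -0.0169  0.1173] r 0.0905 th 2.75 F [1.17 5.57 4.46] Frad 1.05 Ftan -5.6 open 0.0213 tq [0.87 0.01 0.  ]
```

Holding at 5.6 N after creeping another 0.02 rad, so it is clearly rubbing at θ≈2.75. I'll open and lift clear.

Emit:
step_arm(moves=[[[0, 0, 0], [0, 0, 0], 0.3], [[0, 0, 0], [0, 0, 0], 0.6], [[0, 0, 0], [0, 0, 0], 0.6], [[0, 0, 0], [0, 0, 0], 0.6], [[-0.5, 0, 0], [0, 0, 0], 0.6], [[-2, 0, 0], [0, 0, 0], 0.6], [[-5, 0, 0], [0, 0, 0], 0.6], [[-8, 0, 0], [0, 0, 0], 0.6], [[-9, 0, 0], [0, 0, 0], 0.6], [[-9, 0, 0], [0, 0, 0], 0.6]])

```text
t: 17.33
tool_pos: [0.4752, -0.0178, 0.2114]
tool_rot: [0.002, 1.557, 0.001]
contact_force: [0.2, 0.6, 0.9]
opening: 0.0513
```

Run:
```python
from h import *
for c in ['top','wrist','scene']:
    im=cams.get_image(c)
    for n,z in [('knob_mid',.104),('brake_mid',.1)]:
        for q in finder.tip_of(c,n)[:1]: print(c,n,np.round(q['at'],1),round(q['conf'],2),atz(im,q['at'],z).round(4))
o=ctrl.get_obs();Rm=R.from_rotvec(o['tool_rot']).as_matrix();p=o['tool_pos'];print(p,o['contact_force'],o['opening'])
for q in [(.5535,.178,.2),(.5535,.178,.108)]: print((Rm.T@(np.array(q)-p)*100).round(2))
T=np.array([[0,0,1],[0,1,0],[-1,0,0]]);print(np.rad2deg(R.from_matrix(Rm.T@T).as_rotvec()).round(2))
```

```text
top knob_mid [288.3 237.7] 0.65 [ 0.4732 -0.0106  0.104 ]
top brake_mid [217.2 200.3] 0.76 [0.5555 0.1377 0.1   ]
wrist knob_mid [320.2 203.3] 0.89 [ 0.4738 -0.0155  0.104 ]
scene knob_mid [371.  192.2] 0.96 [ 0.4723 -0.0236  0.104 ]
scene brake_mid [413.6 249.1] 0.89 [0.5545 0.1456 0.1   ]
[ 0.47259872 -0.01714034  0.20609273] [0.08957441 0.24540025 0.53699692] 0.051356863017536364
[ 0.73 19.52  8.07]
[ 9.93 19.48  8.02]
[-0.06  0.27 -0.23]
```

Emit:
step_arm(moves=[[[0.2, 4, 1.6], [0, 0, 0], 0], [[0.4, 8, 3.2], [0, 0, 0], 0], [[0.6, 12, 4.8], [0, 0, 0], 0], [[0.7, 16, 6.6], [0, 0, 0], 0], [[0.7, 20.2, 8.1], [0, 0, 0], 0], [[0.7, 20.2, 8.1], [0, 0, 0], 0], [[0.7, 20.2, 8.1], [0, 0, 0], 0], [[4, 20.2, 8.1], [0, 0, 0], 0], [[7, 20.2, 8.1], [0, 0, 0], 0], [[9.9, 20.2, 8.1], [0, 0, 0], 0]])

```text
t: 18.62
tool_pos: [0.5541, 0.184, 0.1073]
tool_rot: [0.004, 1.566, 0.001]
contact_force: [-0.2, 0.2, 0.0]
opening: -0.0001
```

Run:
```python
from h import *
im=cams.get_image('scene')
cv2.imwrite('pics/s2.png',cv2.resize(im['pixels'][120:320,260:500],None,fx=3,fy=3,interpolation=cv2.INTER_CUBIC))
o=ctrl.get_obs();print(o['tool_pos'],o['contact_force'],o['opening'])
```

```text
[0.54959796 0.18295052 0.09989238] [-4.2611938  -1.32052129 -4.50091966] -0.00038206971153830236
```

View pics/s2.png

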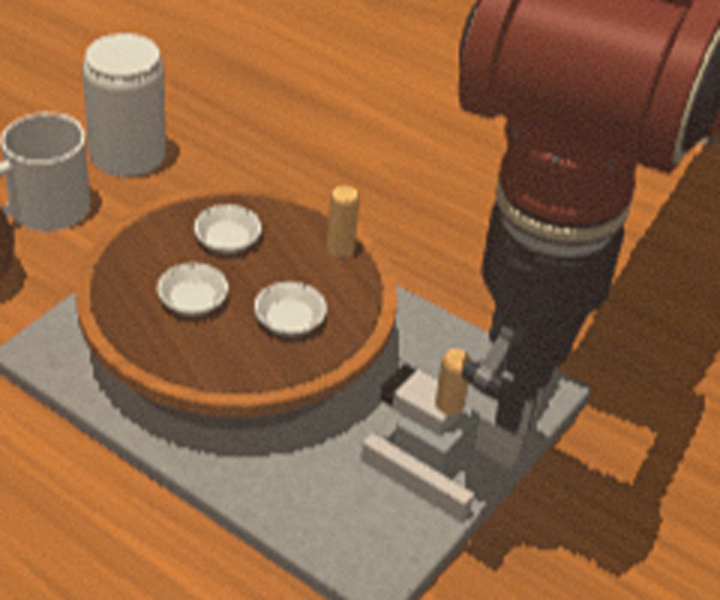

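The crop shows the closed fingertips just outside the brake knob (453,380 in the crop), with the tray knob still parked. Now I'll push inward.

Emit:
step_arm(moves=[[[-0.5, 0, 0.3], [0, 0, 0], 0], [[-0.5, -0.4, 0.3], [0, 0, 0], 0], [[-0.5, -0.8, 0.3], [0, 0, 0], 0], [[-0.5, -1.2, 0.3], [0, 0, 0], 0], [[-0.5, -1.6, 0.3], [0, 0, 0], 0], [[-0.5, -2, 0.3], [0, 0, 0], 0], [[-0.5, -2.4, 0.3], [0, 0, 0], 0], [[-0.5, -2.8, 0.3], [0, 0, 0], 0], [[-0.5, -3.1, 0.3], [0, 0, 0], 0], [[-0.5, -3.4, 0.3], [0, 0, 0], 0]])

```text
t: 19.5
tool_pos: [0.5531, 0.1494, 0.1057]
tool_rot: [0.004, 1.576, 0.001]
contact_force: [0.8, 4.2, 3.4]
opening: 0.0001
```

```bash
python3 n.py
```

```text
t 19.5 pos [0.5531 0.1494 0.1057] r 0.2009 th 1.592 F [0.76 4.17 3.43] Frad 4.15 Ftan -0.85 open 0.0001 tq [ 0.66 -0.07  0.02]
```

Pushing with about 4 N, so the block is sliding. I'll keep on slowly to the rim.

Emit:
step_arm(moves=[[[0, -0.15, 0], [0, 0, 0], 0], [[0, -0.3, 0], [0, 0, 0], 0], [[0, -0.45, 0], [0, 0, 0], 0], [[0, -0.6, 0], [0, 0, 0], 0], [[0, -0.7, 0], [0, 0, 0], 0], [[0, -0.8, 0], [0, 0, 0], 0], [[0, -0.9, 0], [0, 0, 0], 0], [[0, -1, 0], [0, 0, 0], 0], [[0, -1.1, 0], [0, 0, 0], 0], [[0, -1.2, 0], [0, 0, 0], 0]])

```text
t: 20.33
tool_pos: [0.5532, 0.1373, 0.1057]
tool_rot: [0.004, 1.575, 0.001]
contact_force: [1.1, 4.8, 1.6]
opening: 0.0002
```

```bash
python3 n.py
```

```text
t 20.3333 pos [0.5532 0.1373 0.1057] r 0.1888 th 1.593 F [1.14 4.76 1.59] Frad 4.73 Ftan -1.24 open 0.0002 tq [ 0.57 -0.15 -0.01]
```

Emit:
step_arm(moves=[[[0, -0.05, 0], [0, 0, 0], 0], [[0, -0.1, 0], [0, 0, 0], 0], [[0, -0.15, 0], [0, 0, 0], 0], [[0, -0.2, 0], [0, 0, 0], 0], [[0, -0.25, 0], [0, 0, 0], 0], [[0, -0.3, 0], [0, 0, 0], 0], [[0, -0.3, 0], [0, 0, 0], 0], [[0, -0.3, 0], [0, 0, 0], 0], [[0, -0.3, 0], [0, 0, 0], 0], [[0, -0.3, 0], [0, 0, 0], 0]])

```text
t: 21.17
tool_pos: [0.5533, 0.1354, 0.1058]
tool_rot: [0.006, 1.575, 0.003]
contact_force: [1.4, 8.7, 1.5]
opening: 0.0001
```

```bash
python3 n.py
```

```text
t 21.1667 pos [0.5533 0.1354 0.1058] r 0.187 th 1.593 F [1.36 8.7  1.48] Frad 8.67 Ftan -1.55 open 0.0001 tq [ 1.16 -0.22  0.04]
```

Force is rising and the tool stalled at y=0.1354, which matches the expected rim contact at 0.1355. A slightly firmer push will confirm it.

Emit:
step_arm(moves=[[[0, -0.1, 0], [0, 0, 0], 0], [[0, -0.2, 0], [0, 0, 0], 0], [[0, -0.25, 0], [0, 0, 0], 0], [[0, -0.25, 0], [0, 0, 0], 0], [[0, -0.25, 0], [0, 0, 0], 0], [[0, -0.25, 0], [0, 0, 0], 0], [[0, -0.25, 0], [0, 0, 0], 0], [[0, -0.25, 0], [0, 0, 0], 0], [[0, -0.25, 0], [0, 0, 0], 0], [[0, -0.25, 0], [0, 0, 0], 0]])

```text
t: 22.0
tool_pos: [0.5532, 0.1353, 0.1058]
tool_rot: [0.01, 1.574, 0.007]
contact_force: [1.4, 12.6, 1.2]
opening: 0.0002
```

```bash
python3 n.py
```

```text
t 22.0 pos [0.5532 0.1353 0.1058] r 0.1868 th 1.593 F [ 1.38 12.63  1.24] Frad 12.6 Ftan -1.66 open 0.0002 tq [ 1.81 -0.18 -0.01]
```

It stops dead at the rim: 12.6 N with no further travel. Backing off outward and lifting.

Emit:
step_arm(moves=[[[0, 0.5, 0], [0, 0, 0], 0], [[0, 1.5, 0], [0, 0, 0], 0], [[0, 3, 0], [0, 0, 0], 0], [[0, 4.5, 0], [0, 0, 0], 0], [[0, 4.5, 0], [0, 0, 0], 0], [[-3, 4.5, 0], [0, 0, 0], 0], [[-6, 5, 0], [0, 0, 0], 0], [[-9, 6, 0], [0, 0, 0], 0], [[-12, 7, 0], [0, 0, 0], 0], [[-12, 7, 0], [0, 0, 0], 0]])

```text
t: 22.83
tool_pos: [0.5569, 0.2052, 0.2344]
tool_rot: [0.01, 1.563, 0.009]
contact_force: [0.4, -0.8, 1.5]
opening: -0.0
```

Run:
```python
from h import *
for c in ['top','wrist','scene']:
    im=cams.get_image(c)
    for n,z in [('knob_mid',.104),('brake_mid',.1)]:
        for q in finder.tip_of(c,n)[:1]: print(c,n,np.round(q['at'],1),round(q['conf'],2),atz(im,q['at'],z).round(4))
cv2.imwrite('pics/s3.png',cv2.resize(im['pixels'][120:320,220:460],None,fx=3,fy=3,interpolation=cv2.INTER_CUBIC))
o=ctrl.get_obs();print(o['tool_pos'],o['contact_force'],o['t'])
```

```text
top knob_mid [289.7 236.5] 0.85 [ 0.4757 -0.0136  0.104 ]
top brake_mid [226.7 200.1] 0.74 [0.5554 0.1176 0.1   ]
scene knob_mid [374.2 191.5] 0.86 [ 0.4655 -0.0197  0.104 ]
scene brake_mid [404.9 248.1] 0.82 [0.5636 0.131  0.1   ]
[0.55318724 0.2035619  0.22496133] [-0.48116476  0.70867375 -0.42027882] 23.2833
```

View pics/s3.png

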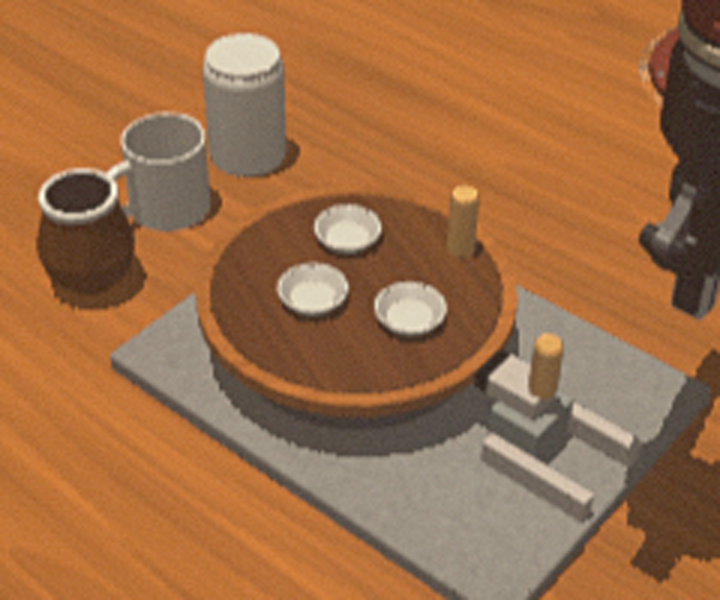

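The crop shows the pad at the rim (490,370). The tray knob top is at the same full-image pixel as before the push, the other three objects have not moved and the arm is clear. Handing in.

```bash
python3 -c "
from station import ctrl
print(ctrl.finish_job())"
```

```text
the job is handed in; nothing more can be done
None
```

I parked the tray on its rubbing spot with the brake block in against the rim, let go of both, and handed the job in at about 23 s. Handing in gives no verdict.

- **Finding the spot:** I turned the tray anticlockwise by its knob. The drag stayed at 2 N or less until about 2.54 rad, then rose to about 6.2 N. I crept on another 0.02 rad and held at about 5.6 N, at a tray angle of about 2.75 rad, then released the knob.
- **Setting the brake:** I pushed the brake knob in from its outer side with closed fingers. It slid at about 4–5 N, then stopped. At 12.6 N it moved no further, at the place where I expected the pad to meet the rim.
- **Last checks:**
  - The tray knob's top sits at the same picture position as before the brake push.
  - The pad is at the rim.
  - The gourd, tin and scoop have not moved.
  - The arm is clear, with readings under 1 N.
- **Disagreements:**
  - **Camera readings:** after the push the brake knob's y was 0.118 m from the top camera but 0.131 m from the scene camera. The scene camera had already read about 8 mm higher before the push. I relied on the force stop and the picture instead.
  - **Foot force:** I could not measure the foot's force on the track directly, only infer it from the drag at the knob.

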